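# Set out the yoghurt jars on the serving board

## Robot

A 6-joint arm with a two-finger parallel gripper is mounted at the origin on the work surface. World frame = base frame: x ahead of the robot, y to its left, z up, the work surface at z = 0. Lengths are in m, angles in rad, forces in N, time in s.
With the tool pointing down it reaches from about 0.375 to 0.975 m from the base axis. Payload 3.8 kg.
Tool frame: the origin (TCP) lies at the centre of the arm's flange, where the gripper is bolted on; the fingertips stand env.nose_length ahead of it and the grasp point (between the pads) lies 155 mm ahead of it (env.nose_length is the distance from the TCP to the fingertips, in m); z points along the fingers, y is the line along which they close (so a half turn about z gives the same grasp; the last joint's range is limited). The gripper opens to 85 mm and grips with 20 to 120 N. Pads are 22 mm wide; open, the fingers measure 114 mm over their backs; the gripper's body (76 mm by 85 mm) begins 54 mm behind the grasp point. The pads swing forward as they close: fully open they stand 13 mm farther back than shut.
Start: joints at [-1.307, 0.264, 1.604, -0, 1.274, -0.037], TCP at [0.2, -0.645, 0.405] pointing down, gripper open.
Joint ranges: [-2.63, 2.63], [-0.94, 2.18], [0.31, 2.57], [-1.31, 4.45], [0, 2.66], [-2.55, 2.55]. Speed limits (rad/s): [2.57, 2.57, 3.14, 3.14, 3.14, 3.14].

## Interface

Orientations are given as a unit quaternion [x, y, z, w].
In Python, from plant import monitor, cams, env gives the robot as it stands.
- The arm moves only by the tool step_arm, never from a script. Its argument "moves" is a list of rows, each a list of 2 entries, a list of its own where there are three numbers: the shift along the tool's x, y, z in m, then the turn about the tool's z in rad. A call has 1 to 5 rows; each row shifts and turns the commanded pose from where the row before left it, along the tool's axes as they then stand; what a row does not reach is not made up. A row lasts 1/8 s, in which the tool goes at most 62.5 mm and 10.7 degrees, less where a joint would pass 70% of its speed; a pose out of reach is approached as far as the arm can. A call with a gripper value outside its range is refused whole. "gripper" is the closure, from -1 (fully open) to 1 (shut), set as the call begins (left out, the last holds). The fingers move at their own pace and stop on an object; the grip force is fixed at half the most. Time passes only in rows, so rows that do not move let the fingers close. It gives the time, the measured TCP pose, the force, the opening and the grip force at its end, in the units of the state.
- monitor.get_state(): the state, without advancing time (a new reading comes with each control period).
- cams.camera(name): name is "side" or "top"; returns a dict with "color" (384x512x3 uint8, blue, green, red), "mtx" (3x3 intrinsics, pixels), "cam_to_world" (4x4, takes a point from camera to world coordinates). Camera axes: x right, y down, z forward; pixel columns grow to the right and rows downward; lengths in m; the calibration is good to about 2 mm. A picture is of the moment at which its call begins. There is no depth.
- env.close_job(): hands the job in; it is judged then, once.
The state is a dict: "t": time; "qpos": joint angles; "qvel": joint speeds; "effort": joint torques, N m; "tcp_pos": TCP position; "eef_rot": TCP orientation; "ft_force": force on the tool from outside, world axes, zero at the start; "moment": the same for the moment, N m; "opening": finger opening in m; "finger_force": force on a finger pad.
Only numpy, scipy, OpenCV 4.12 (cv2) and the standard library are available. Lean on these libraries where they do the work, as an engineer would, in place of code of your own. Each camera call takes 0.05 s, during which the arm holds its last target. There are 200 camera calls.

## Task

Set out the yoghurt on the serving board: stand the large square jar in the middle of the square mat with the small square jar centred on top of it, sides lined up, and the large round jar in the middle of the round mat with the small round jar centred on top of it. Stand the bottle on the bare wood exactly midway between the two mats. Keep every jar and the bottle upright all the way, and do not move the mug or the pepper mill.

Things in the scene. Friction and masses are not known exactly. Their poses are not given: they have to be found in the camera images.
- large_square_jar: Closed glass jar of set white yoghurt with a flat pale-green lid, square with rounded corners: 60 x 60 mm, 62 mm high, straight sides, flat top and base, about 0.22 kg. Its origin is the centre of its underside, z up. x and y are square to its sides. Loose.
- small_square_jar: Closed glass jar of set white yoghurt with a flat pale-green lid, square with rounded corners: 44 x 44 mm, 46 mm high, straight sides, flat base, about 0.1 kg. Its origin is the centre of its underside, z up. x and y are square to its sides. Loose.
- large_round_jar: Closed glass jar of set white yoghurt with a flat pale-green lid, round: 62 mm diameter, 62 mm high, straight sides, flat top and base, about 0.2 kg. Its origin is the centre of its underside, z up. Loose.
- small_round_jar: Closed glass jar of set white yoghurt with a flat pale-green lid, round: 46 mm diameter, 46 mm high, straight sides, flat base, about 0.09 kg. Its origin is the centre of its underside, z up. Loose.
- bottle: The one bottle: slim, round and closed, of white drinking yoghurt with a pale-green cap, 48 mm diameter at base and cap, 105 mm high (graspable as a straight 48 mm cylinder over its full height), about 0.2 kg. Its origin is the centre of its underside, z up. Loose.
- board: Pale wooden serving board, 350 mm (its x) by 150 mm (its y), 18 mm thick, lying on the worktop at any angle; it does not move. Its origin is the centre of its underside, z up. It carries the two slate mats, one near each end, 220 mm apart centre to centre; its origin is midway between them; bare wood there.
- square_mat: Square dark grey slate mat, 90 x 90 mm, 5 mm thick, fixed on the board near one end, its sides parallel to the board's; its top is 23 mm above the worktop. Its origin is the centre of its underside, z up. 
- round_mat: Round dark grey slate mat, 90 mm diameter, 5 mm thick, fixed on the board near the other end; its top is 23 mm above the worktop. Its origin is the centre of its underside, z up. 
- mug: Bystander: white mug, 80 mm diameter, 85 mm high, with a handle at its y side. Its origin is the centre of its underside, z up. Loose; not part of the job.
- pepper_mill: Bystander: brown turned wooden pepper mill, 54 mm diameter at the foot, 138 mm high. Its origin is the centre of its underside, z up. Loose; not part of the job.
Things that resemble listed ones, but are neither listed nor needed, are in the scene too. What is shaped like the small_square_jar but purple or red is not meant. What is shaped like the bottle but purple is not meant.

How it is judged:
By the outcome, as a careful person would: the job done as asked, in the order asked, and still so for the second after the job is handed in, with the robot touching nothing.
It also fails if it takes over 109 s, if anything falls off the work surface, if the arm or the gripper's body presses on something with over 40 N, if the wrist force passes 120 N, or if a joint passes its speed limit or range.

## Working session

There is one attempt and no reset: what is moved stays moved. The work goes in short steps, Python scripts to look and compute and a tool call to move; the robot and the scene stay as the last step left them, time stands still between calls to the robot, and variables do not carry over. Pictures are saved under pics/ and viewed, at most 14 in all, crops included, and the job is handed in when it is done.

Besides the shell and the picture viewer there is one more tool, called after "Request:" in YAML: its name, and indented under it one key for each argument. step_arm: Moves the arm, as the interface text tells. Its arguments: {"type":"object","properties":{"moves":{"type":"array"},"gripper":{"type":"number"}},"required":["moves"]}

```bash
mkdir -p pics; ls; python3 - <<'E'
from plant import monitor,cams,env
import cv2,numpy as np
print(env.nose_length); s=monitor.get_state(); print({k:np.round(v,4).tolist() for k,v in s.items()})
for n in("top","side"):
    c=cams.camera(n); cv2.imwrite(f"pics/{n}0.png",c["color"]); print(n,np.round(c["mtx"],2).tolist(),np.round(c["cam_to_world"],4).tolist())
E
```

```text
pics
0.1734
{'t': 0.0, 'qpos': [-1.3069, 0.2648, 1.6054, -0.0, 1.2737, -0.0369], 'qvel': [0.0001, 0.0, -0.0005, -0.0017, -0.0015, 0.0012], 'effort': [0.001, -51.51, -36.7312, 0.0001, 0.0129, -0.0], 'tcp_pos': [0.1999, -0.6444, 0.4033], 'eef_rot': [0.9887, 0.1498, -0.0001, -0.0011], 'ft_force': [-0.3709, -0.737, 0.6717], 'moment': [0.0008, 0.0105, -0.0347], 'finger_force': 0.0, 'opening': 0.0852}
top [[367.0, 0.0, 254.62], [0.0, 367.0, 192.55], [0.0, 0.0, 1.0]] [[-0.0234, -0.9963, 0.0827, 0.4022], [-0.9996, 0.0244, 0.0109, -0.0183], [-0.0129, -0.0824, -0.9965, 0.9939], [0.0, 0.0, 0.0, 1.0]]
side [[456.28, 0.0, 252.67], [0.0, 456.28, 186.22], [0.0, 0.0, 1.0]] [[-0.7521, -0.5158, 0.4103, -0.0577], [-0.6591, 0.584, -0.4739, 0.6233], [0.0048, -0.6268, -0.7792, 1.0709], [0.0, 0.0, 0.0, 1.0]]
```

View pics/top0.png

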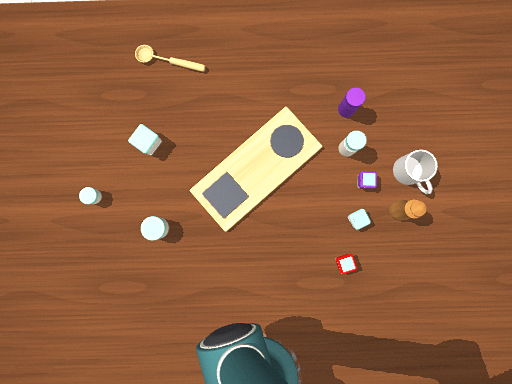

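View pics/side0.png

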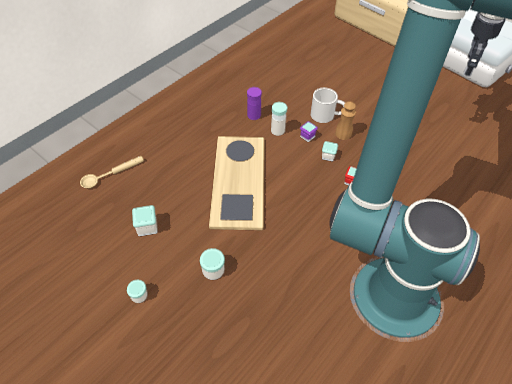

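The top view shows the large square jar (145,139), large round jar (155,228), small round jar (91,196), bottle (355,142) and small square jar (359,219). The mats are at (226,195) square and (287,141) round. Purple and red decoys are at (369,180), (347,264) and (352,103). The side view shows the same things. Next I'll zoom in for lid segmentation.

```bash
python3 - <<'E'
import cv2,numpy as np
t=cv2.imread("pics/top0.png");s=cv2.imread("pics/side0.png")
def cr(im,x,y,h=20): return cv2.resize(im[y-h:y+h,x-h:x+h],(200,200),interpolation=cv2.INTER_NEAREST)
T=[(145,139),(155,228),(91,196),(359,219)];S=[(145,221),(212,264),(137,291),(329,151)]
cv2.imwrite("pics/m.png",np.vstack([np.hstack([cr(t,*p) for p in T]),np.hstack([cr(s,*p) for p in S]),
 np.hstack([cr(t,352,145),cr(s,279,118),cr(t,226,195,32),cr(s,238,207,32)])]))
for im,L in((t,T),(s,S)):
    hsv=cv2.cvtColor(im,cv2.COLOR_BGR2HSV)
    for x,y in L: print(hsv[y,x],hsv[y-4,x],hsv[y+8,x].tolist())
hs=cv2.cvtColor(t,cv2.COLOR_BGR2HSV);print(hs[195,226],hs[141,287],hs[168,255],hs[300,100])
hs=cv2.cvtColor(s,cv2.COLOR_BGR2HSV);print(hs[207,238],hs[151,240],hs[180,240],hs[300,50])
E
```

```text
[ 89  21 255] [ 89  20 255] [88, 30, 255]
[ 89  24 255] [ 89  22 255] [90, 19, 255]
[ 90  18 255] [ 90  16 255] [11, 165, 159]
[ 88  33 255] [ 88  36 255] [90, 28, 255]
[ 82  54 228] [ 82  58 242] [20, 23, 200]
[ 82  56 243] [ 82  56 242] [64, 20, 180]
[ 82  57 243] [ 82  57 242] [19, 24, 203]
[ 83  45 255] [ 82  56 242] [40, 4, 181]
[114  18 138] [108  24 126] [ 26  85 254] [ 12 162 154]
[113  20 112] [120  16 112] [ 19  77 245] [ 12 133 134]
```

View pics/m.png

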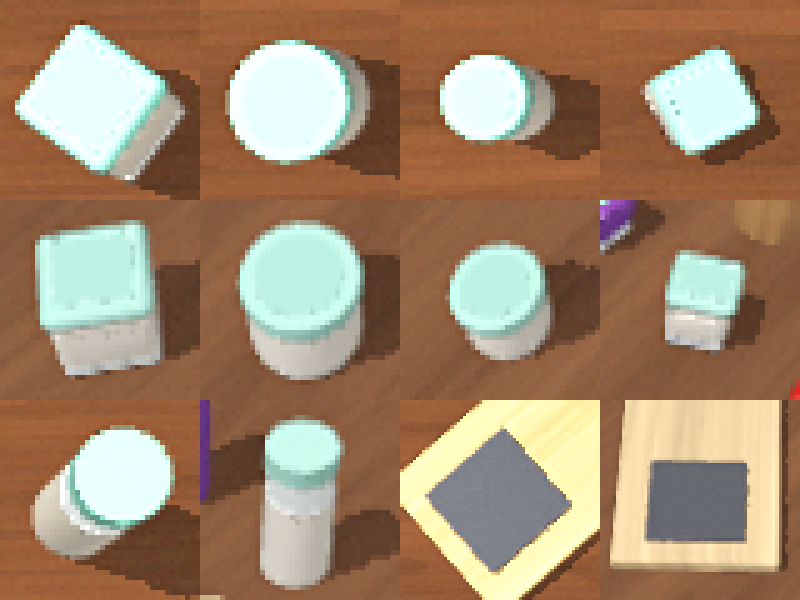

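The zoomed crops (5x) show bright lid tops with a darker lid-side rim on the side away from the camera. I can separate the two by V. The mat edges are crisp.

```bash
cat > h.py <<'E'
import cv2,numpy as np
from plant import monitor,cams,env
def grab(n):
    c=cams.camera(n); c["hsv"]=cv2.cvtColor(c["color"],cv2.COLOR_BGR2HSV); return c
def ray(c,uv):
    uv=np.asarray(uv,float).reshape(-1,2)
    d=np.c_[uv,np.ones(len(uv))]@np.linalg.inv(c["mtx"]).T@c["cam_to_world"][:3,:3].T
    return c["cam_to_world"][:3,3],d
def plane(c,uv,z):
    o,d=ray(c,uv); return (o+d*((z-o[2])/d[:,2:]))[:,:2]
def tri(c1,p1,c2,p2):
    A=np.zeros((3,3));b=np.zeros(3);D=[]
    for c,p in((c1,p1),(c2,p2)):
        o,d=ray(c,p);d=d[0]/np.linalg.norm(d[0]);P=np.eye(3)-np.outer(d,d);A+=P;b+=P@o;D.append((o,d))
    x=np.linalg.solve(A,b);return x,max(np.linalg.norm((np.eye(3)-np.outer(d,d))@(x-o)) for o,d in D)
def blob(c,uv,lo,hi,r=40,k=4):
    """largest blob near uv, on a k-times upsampled picture -> contour (px), centroid"""
    x,y=map(int,uv);x0,y0=max(x-r,0),max(y-r,0)
    im=cv2.resize(c["color"][y0:y+r,x0:x+r],None,fx=k,fy=k,interpolation=cv2.INTER_LINEAR)
    m=cv2.inRange(cv2.cvtColor(im,cv2.COLOR_BGR2HSV),lo,hi)
    cs,_=cv2.findContours(m,cv2.RETR_EXTERNAL,cv2.CHAIN_APPROX_NONE)
    q=((uv[0]-x0)*k,(uv[1]-y0)*k)
    cs=[q_ for q_ in cs if cv2.contourArea(q_)>150]
    g=min(cs,key=lambda g:-cv2.pointPolygonTest(g,q,True))
    f=cv2.fillPoly(np.zeros_like(m),[g],255);M=cv2.moments(f,True)
    t=lambda p:(np.asarray(p,float)+.5)/k-.5+[x0,y0]
    return t(g.reshape(-1,2)),t([M["m10"]/M["m00"],M["m01"]/M["m00"]])
LT=((72,6,238),(100,110,255)); LS=((72,25,215),(95,110,255)); MAT=((90,5,60),(140,60,165)); WOOD=((15,30,200),(35,140,255))
def rect(P):
    (cx,cy),(w,h),a=cv2.minAreaRect((P*1000).astype(np.float32)); return np.array([cx,cy])/1000,(w,h),a
E
cat > look.py <<'E'
from h import *
t,s=grab("top"),grab("side")
N=dict(LS=((145,139),(145,221),.062),LR=((155,228),(212,262),.062),SR=((91,196),(137,290),.046),SS=((359,219),(330,149),.046),B=((355,141),(279,108),.105))
for n,(a,b,z) in N.items():
    g,ct=blob(t,a,*LT,r=22);gs,cs=blob(s,b,*LS,r=22)
    X,e=tri(t,ct,s,cs);P=plane(t,g,z);R=rect(P);Q=rect(plane(s,gs,z))
    print(n,"tri",np.round(X,4),"err%.4f"%e,"top",np.round(plane(t,ct,z)[0],4),"rect",np.round(R[0],4),np.round(R[1],1),round(R[2],1),"side",np.round(plane(s,cs,z)[0],4),np.round(Q[1],1),round(Q[2],1))
for n,a,b in(("SQ",(226,195),(238,207)),("RD",(287,141),(240,151))):
    g,ct=blob(t,a,*MAT);gs,cs=blob(s,b,*MAT)
    X,e=tri(t,ct,s,cs);R=rect(plane(t,g,.023));Q=rect(plane(s,gs,.023))
    print(n,"tri",np.round(X,4),"err%.4f"%e,"top",np.round(plane(t,ct,.023)[0],4),"rect",np.round(R[0],4),np.round(R[1],1),round(R[2],1),"side",np.round(plane(s,cs,.023)[0],4),np.round(Q[0],4),np.round(Q[1],1),round(Q[2],1))
g,_=blob(t,(255,168),*WOOD,r=90);R=rect(plane(t,g,.018));print("board",np.round(R[0],4),np.round(R[1],1),R[2])
E
python3 look.py
```

```text
LS tri [0.6295 0.2806 0.0581] err0.0005 top [0.6281 0.279 ] rect [0.6283 0.2791] [57.  57.2] 53.3 side [0.6274 0.2821] [56.6 59.6] 53.0
LR tri [0.3962 0.2541 0.0596] err0.0011 top [0.3953 0.2527] rect [0.395  0.2524] [55.6 59.1] 53.9 side [0.3961 0.2556] [58.5 60.3] 43.6
SR tri [0.4851 0.4285 0.0445] err0.0013 top [0.4839 0.4269] rect [0.4846 0.4273] [42.  39.8] 2.8 side [0.4856 0.4294] [42.7 44.4] 51.0
SS tri [ 0.4068 -0.2756  0.0431] err0.0003 top [ 0.407  -0.2747] rect [ 0.4071 -0.2748] [41.7 42.8] 24.9 side [ 0.4053 -0.2733] [41.1 44.8] 25.5
B tri [ 0.6    -0.2601  0.1053] err0.0000 top [ 0.6    -0.2602] rect [ 0.5998 -0.26  ] [44.6 44.3] 87.5 side [ 0.6002 -0.2603] [45.1 47.3] 39.7
SQ tri [0.4793 0.0718 0.0209] err0.0001 top [0.4791 0.0715] rect [0.4793 0.0714] [86.6 86.8] 40.2 side [0.4783 0.0729] [0.4788 0.0721] [85.7 86.9] 39.9
RD tri [ 0.6203 -0.0966  0.0222] err0.0000 top [ 0.6202 -0.0966] rect [ 0.6205 -0.0965] [83.8 84.5] 88.5 side [ 0.6198 -0.0961] [ 0.6195 -0.0965] [82.9 82.9] 41.5
board [ 0.55   -0.0117] [150.  349.5] 40.04020690917969
```

Request:
step_arm:
  moves:
    - [[0,0,0],-0.157]
    - [[0,0,0],-0.157]
    - [[0,0,0],-0.157]
    - [[0,0,0],-0.157]
  gripper: -1

```text
t: 0.7
tcp_pos: [0.2, -0.6446, 0.4043]
eef_rot: [0.893, 0.45, 0.0, -0.0]
ft_force: [-0.1, 0.3, 0.4]
opening: 0.0855
finger_force: 0.0
```

Request:
step_arm:
  moves:
    - [[0.06,-0.0125,0],0]
    - [[0.06,-0.0125,0],0]
    - [[0.06,-0.0125,0],0]
    - [[0.06,-0.0125,0],0]
    - [[0.06,-0.0125,0],0]

```text
t: 1.32
tcp_pos: [0.33, -0.3651, 0.4047]
eef_rot: [0.894, 0.448, 0.0, 0.0]
ft_force: [1.0, 1.0, 0.8]
opening: 0.0851
finger_force: 0.0
```

Request:
step_arm:
  moves:
    - [[0.06,-0.0125,0],0]
    - [[0.06,-0.0125,0],0]
    - [[0.06,-0.0125,0],0]
    - [[0.06,-0.0125,0],0]
    - [[0.06,-0.0125,0],0]

```text
t: 1.95
tcp_pos: [0.4595, -0.0873, 0.4049]
eef_rot: [0.894, 0.448, 0.0, 0.0]
ft_force: [0.9, -0.6, -0.1]
opening: 0.0853
finger_force: 0.0
```

Request:
step_arm:
  moves:
    - [[0.06,-0.0125,0],0]
    - [[0.06,-0.0125,0],0]
    - [[0.06,-0.0125,0],0]
    - [[0.06,-0.0125,0.02],0]
    - [[0.06,-0.0125,0.03],0]

```text
t: 2.58
tcp_pos: [0.5868, 0.1843, 0.3585]
eef_rot: [0.894, 0.448, 0.001, 0.0]
ft_force: [0.4, -0.7, -0.8]
opening: 0.0855
finger_force: 0.0
```

```bash
cat > plan.py <<'E'
import sys
from h import *
def yaw(s=None):
    q=(s or monitor.get_state())["eef_rot"]; return 2*np.arctan2(q[1],q[0])
def plan(x,y,z,th):  # target TCP, yaw deg -> turn first, then shift in the turned tool axes
    s=monitor.get_state();th0=yaw(s);t=np.radians(th);turn=(th0-t+np.pi)%(2*np.pi)-np.pi
    d=np.array([x,y,z])-s["tcp_pos"]
    f=lambda a:[d[0]*np.cos(a)+d[1]*np.sin(a),d[0]*np.sin(a)-d[1]*np.cos(a),-d[2]]
    q=s["eef_rot"];print("t%.2f"%s["t"],"pos",np.round(s["tcp_pos"],4),"yaw%.2f"%np.degrees(th0),"tilt",np.round(q[2:],4),"q1,q6",np.round(s["qpos"][[0,5]] if hasattr(s["qpos"],"shape") else [s["qpos"][0],s["qpos"][5]],2),"open%.4f"%s["opening"],"ff",np.round(s["finger_force"],1),np.round(s["ft_force"],1))
    print("turn%.4f"%turn,"shift now",np.round(f(th0),4),"after turn",np.round(f(t),4))
if __name__=="__main__": plan(*map(float,sys.argv[1:]))
E
python3 plan.py .628 .2805 .195 53.2
```

```text
t2.58 pos [0.5868 0.1843 0.3585] yaw53.25 tilt [0.0015 0.0004] q1,q6 [0.26 0.91] open0.0855 ff 0.0 [ 0.4 -0.7 -0.8]
turn0.0009 shift now [ 0.1017 -0.0245  0.1635] after turn [ 0.1017 -0.0246  0.1635]
```

Request:
step_arm:
  moves:
    - [[0.049,-0.012,0.03],0]
    - [[0.049,-0.012,0.03],0]
    - [[0,0,0.04],0]
    - [[0,0,0.04],0]
    - [[0,0,0.02],0]

```text
t: 3.2
tcp_pos: [0.6239, 0.2746, 0.1945]
eef_rot: [0.894, 0.448, -0.002, -0.0]
ft_force: [0.6, 0.4, -0.4]
opening: 0.0851
finger_force: 0.0
```

Request:
step_arm:
  moves:
    - [[0,0,0],0]

```text
t: 3.32
tcp_pos: [0.6243, 0.2744, 0.1958]
eef_rot: [0.894, 0.448, -0.002, -0.0]
ft_force: [-0.5, -0.2, 0.6]
opening: 0.0852
finger_force: 0.0
```

```bash
python3 plan.py .628 .2805 .195 53.2; python3 - <<'E'
from h import *
t,s=grab("top"),grab("side")
h=60
a=cv2.resize(t["color"][139-h:139+h,145-h:145+h],(400,400));b=cv2.resize(s["color"][210-h:210+h,145-h:145+h],(400,400))
cv2.imwrite("pics/g1.png",np.hstack([a,b]))
E
```

```text
t3.33 pos [0.6243 0.2744 0.1958] yaw53.21 tilt [-0.002  -0.0002] q1,q6 [0.38 1.02] open0.0852 ff 0.0 [-0.5 -0.2  0.6]
turn0.0001 shift now [ 0.0071 -0.0007  0.0008] after turn [ 0.0071 -0.0007  0.0008]
```

View pics/g1.png

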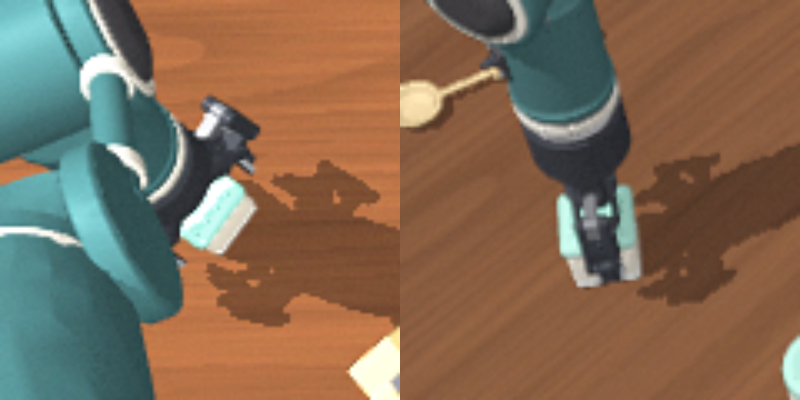

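The fingers straddle the large square jar (jar at ~(220,220) in the left crop and (600,235) in the right crop). I'll shift 7 mm along tool x, then close.

Request:
step_arm:
  moves:
    - [[0.007,-0.001,0],0]
    - [[0,0,0],0]

```text
t: 3.68
tcp_pos: [0.6297, 0.2818, 0.2]
eef_rot: [0.894, 0.448, 0.002, 0.0]
ft_force: [-0.1, 0.2, -0.8]
opening: 0.0858
finger_force: 0.0
```

Request:
step_arm:
  moves:
    - [[0,0,0],0]
    - [[0,0,0],0]
    - [[0,0,0],0]
    - [[0,0,0],0]
  gripper: 1

```text
t: 4.18
tcp_pos: [0.6291, 0.2812, 0.1987]
eef_rot: [0.894, 0.448, 0.001, 0.0]
ft_force: [0.2, 0.3, 5.5]
opening: 0.0591
finger_force: 66.3
```

```bash
python3 plan.py .4792 .072 .218 40.1
```

```text
t4.17 pos [0.6291 0.2812 0.1987] yaw53.21 tilt [0.0008 0.0001] q1,q6 [0.38 1.03] open0.0591 ff 66.3 [0.2 0.3 5.5]
turn0.2289 shift now [-0.2573  0.0053 -0.0193] after turn [-0.2494  0.0635 -0.0193]
```

Request:
step_arm:
  moves:
    - [[0,0,-0.03],0]
    - [[0,0,-0.03],0.115]
    - [[0,0,-0.01],0.114]
    - [[0,0,0],0]

```text
t: 4.68
tcp_pos: [0.6285, 0.281, 0.2678]
eef_rot: [0.939, 0.343, -0.0, -0.0]
ft_force: [0.1, -0.2, -2.5]
opening: 0.0592
finger_force: 65.6
```

Request:
step_arm:
  moves:
    - [[-0.05,0.0127,0],0]
    - [[-0.05,0.0127,0],0]
    - [[-0.05,0.0127,0],0]
    - [[-0.05,0.0127,0],0]
    - [[-0.048,0.0127,0],0]

```text
t: 5.3
tcp_pos: [0.4776, 0.0715, 0.266]
eef_rot: [0.939, 0.344, -0.002, -0.0]
ft_force: [-0.7, -1.6, -2.7]
opening: 0.0593
finger_force: 65.6
```

Request:
step_arm:
  moves:
    - [[0,0,0],0]
    - [[0,0,0],0]

```text
t: 5.55
tcp_pos: [0.4796, 0.0727, 0.267]
eef_rot: [0.939, 0.343, -0.0, -0.0]
ft_force: [0.7, 0.1, -1.2]
opening: 0.0592
finger_force: 65.7
```

```bash
python3 plan.py .4792 .072 .2225 40.1
```

```text
t5.55 pos [0.4796 0.0727 0.267 ] yaw40.12 tilt [-0.0004 -0.0003] q1,q6 [0.1  0.97] open0.0592 ff 65.7 [ 0.7  0.1 -1.2]
turn0.0003 shift now [-0.0007  0.0003  0.0445] after turn [-0.0007  0.0003  0.0445]
```

Request:
step_arm:
  moves:
    - [[-0.0005,0,0.02],0]
    - [[0,0,0.015],0]
    - [[0,0,0.006],0]
    - [[0,0,0.002],0]
    - [[0,0,0],0]

```text
t: 6.18
tcp_pos: [0.4797, 0.0727, 0.225]
eef_rot: [0.939, 0.343, 0.0, 0.0]
ft_force: [0.2, -0.1, -2.5]
opening: 0.0593
finger_force: 65.7
```

```bash
python3 plan.py .4792 .072 .2217 40.1
```

```text
t6.17 pos [0.4797 0.0727 0.225 ] yaw40.12 tilt [0.0002 0.    ] q1,q6 [0.1  0.97] open0.0593 ff 65.7 [ 0.2 -0.1 -2.5]
turn0.0003 shift now [-0.0008  0.0002  0.0033] after turn [-0.0008  0.0002  0.0033]
```

Request:
step_arm:
  moves:
    - [[-0.0005,0,0.002],0]
    - [[0,0,0.001],0]
    - [[0,0,0],0]

```text
t: 6.55
tcp_pos: [0.479, 0.0721, 0.2219]
eef_rot: [0.939, 0.343, 0.0, 0.0]
ft_force: [-0.1, -0.2, -2.4]
opening: 0.0587
finger_force: 65.7
```

Request:
step_arm:
  moves:
    - [[0,0,0.001],0]
    - [[0,0,0],0]

```text
t: 6.8
tcp_pos: [0.4792, 0.0721, 0.2216]
eef_rot: [0.939, 0.343, 0.0, 0.0]
ft_force: [-3.9, 0.8, 5.2]
opening: 0.0593
finger_force: 66.4
```

Request:
step_arm:
  moves:
    - [[0,0,0],0]
    - [[0,0,0],0]
    - [[0,0,0],0]
  gripper: -1

```text
t: 7.18
tcp_pos: [0.4791, 0.0721, 0.2208]
eef_rot: [0.939, 0.343, 0.0, 0.0]
ft_force: [0.6, -0.5, -0.2]
opening: 0.0858
finger_force: 0.0
```

Request:
step_arm:
  moves:
    - [[0,0,-0.03],0]
    - [[0,0,-0.06],0]
    - [[0,0,0],0.13]
    - [[0,0,0],0.13]

```text
t: 7.68
tcp_pos: [0.4795, 0.0722, 0.3121]
eef_rot: [0.976, 0.216, 0.001, 0.0]
ft_force: [-0.1, -1.2, -0.7]
opening: 0.0849
finger_force: 0.0
```

Request:
step_arm:
  moves:
    - [[-0.036,0.047,0],0]
    - [[-0.036,0.047,0],0]
    - [[-0.036,0.047,0],0]
    - [[-0.036,0.047,0],0]
    - [[-0.036,0.047,0],0]

```text
t: 8.3
tcp_pos: [0.4156, -0.2189, 0.311]
eef_rot: [0.976, 0.218, 0.0, 0.0]
ft_force: [1.0, 0.3, -0.1]
opening: 0.0853
finger_force: 0.0
```

Request:
step_arm:
  moves:
    - [[-0.033,0.047,0],0]
    - [[0,0,0],0]

```text
t: 8.55
tcp_pos: [0.4057, -0.2772, 0.3111]
eef_rot: [0.977, 0.215, 0.0, 0.001]
ft_force: [-0.2, 0.8, -0.1]
opening: 0.0852
finger_force: 0.0
```

```bash
python3 plan.py .4065 -.274 .185 25.2; cat > chk.py <<'E'
import sys
from h import *
t,s=grab("top"),grab("side")
# seed world point x y z(top) of lid
for a in sys.argv[1:]:
    x,y,z=map(float,a.split(","))
    pr=lambda c:(lambda p:(c["mtx"]@p/p[2])[:2])(np.linalg.inv(c["cam_to_world"])[:3]@[x,y,z,1])
    for n,c,L in(("top",t,LT),("side",s,LS)):
        g,ct=blob(c,pr(c),*L,r=26);R=rect(plane(c,g,z));print(n,np.round(pr(c)),"centroid",np.round(plane(c,ct,z)[0],4),"rect",np.round(R[0],4),np.round(R[1],1),round(R[2],1))
h=40
for n,c in(("top",t),("side",s)):
    pass
cv2.imwrite("pics/chk.png",np.hstack([cv2.resize(c["color"],(400,300),interpolation=cv2.INTER_AREA) for c in(t,s)]))
E
python3 chk.py .479,.072,.085
```

```text
t8.55 pos [ 0.4057 -0.2772  0.3111] yaw24.88 tilt [0.0002 0.0008] q1,q6 [-0.65  0.49] open0.0852 ff 0.0 [-0.2  0.8 -0.1]
turn-0.0055 shift now [ 0.0021 -0.0025  0.1261] after turn [ 0.0021 -0.0025  0.1261]
top [222. 193.] centroid [0.4784 0.0716] rect [0.4785 0.0718] [57.4 56.9] 41.2
side [236. 193.] centroid [0.4769 0.0747] rect [0.4773 0.0745] [56.3 59.4] 40.3
```

Request:
step_arm:
  moves:
    - [[0.002,-0.0025,0.05],-0.005]
    - [[0,0,0.045],0]
    - [[0,0,0.025],0]
    - [[0,0,0.005],0]
    - [[0,0,0],0]

```text
t: 9.28
tcp_pos: [0.4077, -0.2698, 0.1862]
eef_rot: [0.975, 0.221, 0.0, 0.0]
ft_force: [-0.4, -0.4, -0.2]
opening: 0.0854
finger_force: 0.0
```

```bash
python3 plan.py .4065 -.274 .185 25.2
```

```text
t9.28 pos [ 0.4077 -0.2698  0.1862] yaw25.58 tilt [0.0001 0.    ] q1,q6 [-0.64  0.49] open0.0854 ff 0.0 [-0.4 -0.4 -0.2]
turn0.0066 shift now [-0.0029  0.0033  0.0012] after turn [-0.0029  0.0033  0.0012]
```

Request:
step_arm:
  moves:
    - [[-0.003,0.003,0],0.006]
    - [[0,0,0],0]

```text
t: 9.52
tcp_pos: [0.4063, -0.2753, 0.1872]
eef_rot: [0.976, 0.217, 0.001, 0.001]
ft_force: [-0.5, 0.3, 0.3]
opening: 0.0854
finger_force: 0.0
```

Request:
step_arm:
  moves:
    - [[0,0,0],0]
    - [[0,0,0],0]
    - [[0,0,0],0]
    - [[0,0,0],0]
    - [[0,0,0],0]
  gripper: 1

```text
t: 10.15
tcp_pos: [0.406, -0.2749, 0.1863]
eef_rot: [0.976, 0.218, 0.0, 0.0]
ft_force: [-1.0, -0.7, 3.5]
opening: 0.0429
finger_force: 61.8
```

```bash
python3 plan.py .4787 .0722 .320 40.1
```

```text
t10.15 pos [ 0.406  -0.2749  0.1863] yaw25.14 tilt [0.0003 0.0004] q1,q6 [-0.65  0.49] open0.0429 ff 61.8 [-1.  -0.7  3.5]
turn-0.2611 shift now [ 0.2132 -0.2833 -0.1337] after turn [ 0.2792 -0.2187 -0.1337]
```

Request:
step_arm:
  moves:
    - [[0,0,-0.03],0]
    - [[0,0,-0.05],-0.13]
    - [[0,0,-0.05],-0.131]
    - [[0,0,0],0]

```text
t: 10.65
tcp_pos: [0.4072, -0.2756, 0.3201]
eef_rot: [0.939, 0.343, 0.002, 0.004]
ft_force: [0.8, 0.0, -1.2]
opening: 0.0434
finger_force: 61.5
```

Request:
step_arm:
  moves:
    - [[0.0465,-0.0365,0],0]
    - [[0.0465,-0.0365,0],0]
    - [[0.0465,-0.0365,0],0]
    - [[0.0465,-0.0365,0],0]
    - [[0.0465,-0.0365,0],0]

```text
t: 11.28
tcp_pos: [0.4651, 0.0167, 0.3138]
eef_rot: [0.94, 0.342, -0.001, -0.001]
ft_force: [1.1, -0.6, -1.1]
opening: 0.0433
finger_force: 61.5
```

Request:
step_arm:
  moves:
    - [[0.0465,-0.0365,0],0]
    - [[0,0,0],0]
    - [[0,0,0],0]
    - [[0,0,0],0]

```text
t: 11.78
tcp_pos: [0.4775, 0.0714, 0.3148]
eef_rot: [0.94, 0.342, -0.001, -0.0]
ft_force: [0.0, -0.8, -1.5]
opening: 0.0435
finger_force: 61.5
```

```bash
python3 plan.py .4787 .0722 .2713 40.1
```

```text
t11.78 pos [0.4775 0.0714 0.3148] yaw39.99 tilt [-0.001  -0.0001] q1,q6 [0.1  0.97] open0.0435 ff 61.5 [ 0.  -0.8 -1.5]
turn-0.0020 shift now [0.0014 0.0002 0.0435] after turn [0.0014 0.0002 0.0435]
```

Request:
step_arm:
  moves:
    - [[0.0014,0,0.02],-0.002]
    - [[0,0,0.014],0]
    - [[0,0,0.005],0]
    - [[0,0,0],0]
    - [[0,0,0],0]

```text
t: 12.4
tcp_pos: [0.4795, 0.0734, 0.2774]
eef_rot: [0.939, 0.344, 0.001, 0.0]
ft_force: [0.2, -0.1, -1.7]
opening: 0.0435
finger_force: 61.5
```

```bash
python3 plan.py .4787 .0722 .2713 40.1
```

```text
t12.40 pos [0.4795 0.0734 0.2774] yaw40.20 tilt [0.0005 0.0001] q1,q6 [0.1  0.97] open0.0435 ff 61.5 [ 0.2 -0.1 -1.7]
turn0.0017 shift now [-0.0014  0.0004  0.0061] after turn [-0.0014  0.0004  0.0061]
```

Request:
step_arm:
  moves:
    - [[-0.001,0,0.004],0]
    - [[0,0,0],0]
    - [[0,0,0],0]

```text
t: 12.78
tcp_pos: [0.4783, 0.073, 0.2728]
eef_rot: [0.939, 0.344, 0.0, -0.0]
ft_force: [0.1, 0.6, -0.7]
opening: 0.0433
finger_force: 61.5
```

```bash
python3 plan.py .4787 .0722 .2713 40.1
```

```text
t12.78 pos [0.4783 0.073  0.2728] yaw40.22 tilt [ 0. -0.] q1,q6 [0.1  0.97] open0.0433 ff 61.5 [ 0.1  0.6 -0.7]
turn0.0020 shift now [-0.0002  0.0008  0.0015] after turn [-0.0002  0.0008  0.0015]
```

Request:
step_arm:
  moves:
    - [[0,0.0005,0.001],0.001]
    - [[0,0,0.001],0]
    - [[0,0,0],0]

```text
t: 13.15
tcp_pos: [0.4789, 0.0725, 0.2713]
eef_rot: [0.939, 0.343, 0.0, 0.0]
ft_force: [-1.0, -0.7, 3.6]
opening: 0.0431
finger_force: 62.0
```

Request:
step_arm:
  moves:
    - [[0,0,0.001],0]
    - [[0,0,0],0]

```text
t: 13.4
tcp_pos: [0.4789, 0.0726, 0.2713]
eef_rot: [0.939, 0.343, 0.0, 0.0]
ft_force: [-4.4, 0.6, 10.8]
opening: 0.0432
finger_force: 63.1
```

Request:
step_arm:
  moves:
    - [[0,0,0],0]
    - [[0,0,0],0]
    - [[0,0,0],0]
  gripper: -1

```text
t: 13.78
tcp_pos: [0.4786, 0.0725, 0.2695]
eef_rot: [0.939, 0.343, -0.0, -0.0]
ft_force: [-0.8, 0.1, -0.3]
opening: 0.0856
finger_force: 0.0
```

Request:
step_arm:
  moves:
    - [[0,0,-0.03],0]
    - [[0,0,-0.05],0]
    - [[0,0,0],0]

```text
t: 14.15
tcp_pos: [0.4807, 0.0727, 0.3544]
eef_rot: [0.939, 0.343, 0.004, 0.001]
ft_force: [0.6, 0.2, 0.7]
opening: 0.0854
finger_force: 0.0
```

Request:
step_arm:
  moves:
    - [[0.0133,-0.048,0],0]
    - [[0.0133,-0.048,0],0]
    - [[0.0133,-0.048,0],0]
    - [[0.0133,-0.048,0],0]
    - [[0,0,0],0]

```text
t: 14.78
tcp_pos: [0.3939, 0.2557, 0.3487]
eef_rot: [0.938, 0.346, -0.001, -0.0]
ft_force: [-0.1, -0.3, -1.1]
opening: 0.0857
finger_force: 0.0
```

```bash
python3 plan.py .3957 .2535 .198 40.1; python3 chk.py .479,.072,.131;python3 - <<'E'
from h import *
t,s=grab("top"),grab("side")
h=30
f=lambda im,x,y:cv2.resize(im[y-h:y+h,x-h:x+h],(400,400),interpolation=cv2.INTER_NEAREST)
cv2.imwrite("pics/s1.png",np.hstack([f(t["color"],222,193),f(s["color"],236,180)]))
E
```

```text
t14.78 pos [0.3939 0.2557 0.3487] yaw40.43 tilt [-0.0008 -0.0002] q1,q6 [0.52 1.39] open0.0857 ff 0.0 [-0.1 -0.3 -1.1]
turn0.0058 shift now [-1.000e-04  2.800e-03  1.507e-01] after turn [-1.000e-04  2.800e-03  1.507e-01]
top [220. 191.] centroid [0.475  0.0697] rect [0.4747 0.0671] [54.7 54.4] 41.0
side [236. 183.] centroid [0.4632 0.0921] rect [0.4618 0.0897] [53.1 85.4] 41.5
```

View pics/s1.png

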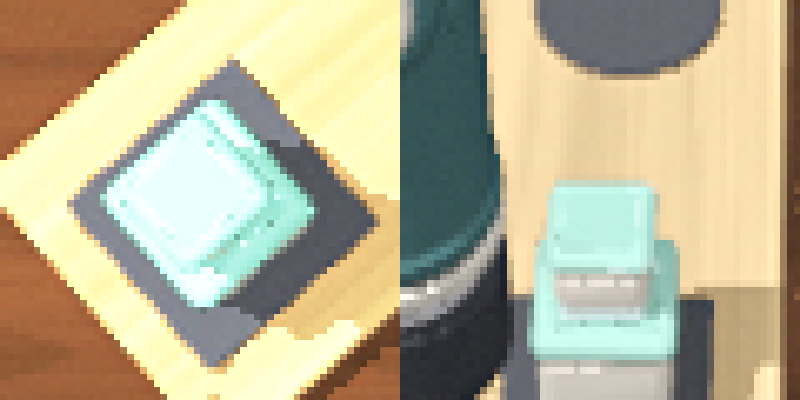

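The crops show the small square jar upright on the large one and lined up with it, with the stack centred on the mat. I'll measure the small lid separately while fetching the large round jar.

```bash
python3 - <<'E'
from h import *
t=grab("top");s=grab("side")
for y in range(178,206,2): print(t["hsv"][y,208:236,1].tolist())
for lim in(22,26,30):
    g,c=blob(t,(218,189),(72,0,250),(100,lim,255),r=26);R=rect(plane(t,g,.131));print(lim,np.round(plane(t,c,.131)[0],4),np.round(R[0],4),R[1:])
for v in(240,228):
    g,c=blob(s,(236,183),(72,25,v),(95,110,255),r=26);R=rect(plane(s,g,.131));print(v,np.round(plane(s,c,.131)[0],4),np.round(R[0],4),R[1:])
E
```

```text
[47, 51, 51, 49, 53, 48, 50, 59, 66, 56, 88, 16, 27, 23, 63, 43, 62, 84, 28, 21, 22, 21, 19, 27, 32, 119, 71, 60]
[53, 52, 54, 46, 52, 62, 67, 45, 74, 15, 27, 32, 53, 53, 80, 29, 5, 25, 63, 68, 15, 21, 19, 20, 18, 25, 52, 71]
[50, 47, 53, 55, 49, 72, 48, 32, 25, 64, 27, 17, 27, 24, 21, 46, 88, 8, 4, 29, 76, 64, 18, 16, 23, 24, 27, 29]
[57, 58, 47, 92, 18, 23, 23, 64, 24, 11, 18, 19, 20, 18, 17, 82, 31, 53, 86, 5, 5, 29, 82, 62, 29, 24, 23, 29]
[44, 70, 22, 26, 31, 68, 21, 7, 8, 17, 19, 19, 20, 18, 19, 18, 1, 8, 29, 64, 85, 70, 74, 84, 87, 32, 25, 22]
[23, 29, 57, 36, 14, 3, 3, 16, 20, 19, 19, 19, 19, 18, 18, 20, 20, 19, 4, 14, 33, 72, 88, 68, 76, 87, 67, 16]
[60, 31, 10, 38, 6, 14, 18, 18, 18, 17, 17, 18, 19, 19, 19, 19, 19, 20, 20, 19, 11, 19, 45, 81, 88, 70, 79, 86]
[10, 17, 21, 9, 7, 16, 19, 18, 17, 19, 18, 18, 19, 20, 18, 19, 20, 19, 19, 21, 19, 12, 11, 48, 88, 41, 63, 70]
[67, 19, 22, 38, 21, 8, 0, 16, 18, 18, 19, 18, 18, 19, 19, 19, 19, 19, 18, 27, 19, 33, 62, 85, 84, 82, 75, 65]
[23, 37, 37, 14, 33, 33, 20, 6, 3, 15, 19, 19, 19, 17, 19, 20, 0, 32, 24, 38, 70, 86, 84, 74, 89, 7
[... 229 characters left out ...]
]
[59, 73, 21, 28, 17, 19, 23, 70, 19, 24, 40, 33, 42, 66, 91, 86, 86, 81, 68, 71, 70, 78, 87, 50, 16, 25, 24, 30]
[73, 75, 105, 16, 28, 22, 21, 18, 44, 40, 16, 5, 4, 8, 2, 21, 2, 6, 68, 85, 45, 16, 16, 30, 24, 16, 19, 18]
22 [0.4786 0.0744] [0.4774 0.0753] ((37.30071258544922, 41.716033935546875), 40.82455825805664)
26 [0.4751 0.0752] [0.472 0.071] ((51.63221740722656, 42.877601623535156), 40.45594024658203)
30 [0.4749 0.0749] [0.4719 0.0708] ((52.06140899658203, 43.420658111572266), 40.58089065551758)
240 [0.4777 0.0747] [0.4782 0.0754] ((38.00959777832031, 41.35688781738281), 39.82103729248047)
228 [0.4647 0.0914] [0.4623 0.0892] ((53.0583610534668, 83.76988220214844), 41.461631774902344)
```

Request:
step_arm:
  moves:
    - [[0,0.0015,0.05],0]
    - [[0,0,0.05],0]
    - [[0,0,0.03],0]
    - [[0,0,0.018],0]
    - [[0,0,0],0]

```text
t: 15.7
tcp_pos: [0.3961, 0.251, 0.2002]
eef_rot: [0.94, 0.342, -0.002, 0.0]
ft_force: [0.2, -1.0, 0.6]
opening: 0.0851
finger_force: 0.0
```

```bash
python3 plan.py .3957 .2535 .198 40.1
```

```text
t15.70 pos [0.3961 0.251  0.2002] yaw40.05 tilt [-0.002   0.0004] q1,q6 [0.51 1.38] open0.0851 ff 0.0 [ 0.2 -1.   0.6]
turn-0.0009 shift now [ 0.0012 -0.0022  0.0022] after turn [ 0.0012 -0.0022  0.0022]
```

Request:
step_arm:
  moves:
    - [[0.001,-0.002,0.002],0]
    - [[0,0,0],0]

```text
t: 15.95
tcp_pos: [0.3967, 0.2549, 0.2009]
eef_rot: [0.939, 0.343, 0.001, -0.0]
ft_force: [0.6, 0.7, 0.5]
opening: 0.0853
finger_force: 0.0
```

Request:
step_arm:
  moves:
    - [[0,0,0],0]
    - [[0,0,0],0]
    - [[0,0,0],0]
    - [[0,0,0],0]
    - [[0,0,0],0]
  gripper: 1

```text
t: 16.58
tcp_pos: [0.3965, 0.255, 0.2009]
eef_rot: [0.939, 0.343, 0.001, -0.0]
ft_force: [-1.6, -0.7, 6.4]
opening: 0.0611
finger_force: 65.3
```

```bash
python3 plan.py .6202 -.0964 .36 40.1
```

```text
t16.57 pos [0.3965 0.255  0.2009] yaw40.16 tilt [ 0.0009 -0.0002] q1,q6 [0.52 1.39] open0.0611 ff 65.3 [-1.6 -0.7  6.4]
turn0.0011 shift now [-0.0557  0.4128 -0.1591] after turn [-0.0553  0.4129 -0.1591]
```

Request:
step_arm:
  moves:
    - [[0,0,-0.03],0]
    - [[0,0,-0.045],0]
    - [[0,0,-0.045],0]
    - [[0,0,-0.045],0]
    - [[0,0,0],0]

```text
t: 17.2
tcp_pos: [0.3972, 0.2554, 0.3689]
eef_rot: [0.939, 0.343, 0.004, -0.001]
ft_force: [1.2, 0.3, -1.6]
opening: 0.0605
finger_force: 65.8
```

Request:
step_arm:
  moves:
    - [[-0.007,0.051,0],0]
    - [[-0.007,0.052,0],0]
    - [[-0.007,0.052,0],0]
    - [[-0.007,0.052,0],0]
    - [[-0.007,0.052,0],0]

```text
t: 17.82
tcp_pos: [0.536, 0.0325, 0.3622]
eef_rot: [0.939, 0.343, -0.002, -0.001]
ft_force: [1.1, -0.1, -1.4]
opening: 0.0608
finger_force: 66.1
```

Request:
step_arm:
  moves:
    - [[-0.007,0.052,0],0]
    - [[-0.007,0.052,0],0]
    - [[-0.007,0.05,0],0]
    - [[0,0,0],0]

```text
t: 18.32
tcp_pos: [0.6201, -0.1001, 0.3618]
eef_rot: [0.94, 0.342, -0.002, -0.0]
ft_force: [-0.0, 0.7, -2.1]
opening: 0.0606
finger_force: 66.4
```

Request:
step_arm:
  moves:
    - [[0,0,0.05],0]
    - [[0,0,0.04],0]
    - [[0,0,0.02],0]
    - [[0,0,0],0]
    - [[0,0,0],0]

```text
t: 18.95
tcp_pos: [0.6203, -0.097, 0.2564]
eef_rot: [0.939, 0.343, 0.001, 0.001]
ft_force: [-0.8, -0.2, -1.7]
opening: 0.0607
finger_force: 66.4
```

```bash
python3 plan.py .6201 -.0964 .2239 40.1
```

```text
t18.95 pos [ 0.6203 -0.097   0.2564] yaw40.17 tilt [0.0011 0.0006] q1,q6 [-0.19  0.67] open0.0607 ff 66.4 [-0.8 -0.2 -1.7]
turn0.0013 shift now [ 0.0002 -0.0006  0.0325] after turn [ 0.0002 -0.0006  0.0325]
```

Request:
step_arm:
  moves:
    - [[0,-0.0005,0.018],0]
    - [[0,0,0.01],0]
    - [[0,0,0.002],0]
    - [[0,0,0],0]
    - [[0,0,0],0]

```text
t: 19.58
tcp_pos: [0.6194, -0.0969, 0.225]
eef_rot: [0.939, 0.343, 0.0, 0.0]
ft_force: [0.1, -0.9, -2.0]
opening: 0.0608
finger_force: 66.5
```

```bash
python3 plan.py .6201 -.0964 .2239 40.1
```

```text
t19.57 pos [ 0.6194 -0.0969  0.225 ] yaw40.15 tilt [0.0003 0.0001] q1,q6 [-0.19  0.68] open0.0608 ff 66.5 [ 0.1 -0.9 -2. ]
turn0.0009 shift now [0.0009 0.0001 0.0011] after turn [0.0009 0.0001 0.0011]
```

Request:
step_arm:
  moves:
    - [[0.0007,0,0.001],0]
    - [[0,0,0.001],0]
    - [[0,0,0],0]

```text
t: 19.95
tcp_pos: [0.62, -0.0965, 0.224]
eef_rot: [0.939, 0.343, 0.0, 0.0]
ft_force: [-2.9, 0.5, 5.8]
opening: 0.0605
finger_force: 67.2
```

Request:
step_arm:
  moves:
    - [[0,0,0.001],0]
    - [[0,0,0],0]

```text
t: 20.2
tcp_pos: [0.62, -0.0965, 0.224]
eef_rot: [0.939, 0.343, 0.0, 0.0]
ft_force: [-5.1, 0.1, 9.9]
opening: 0.0607
finger_force: 67.6
```

Request:
step_arm:
  moves:
    - [[0,0,0],0]
    - [[0,0,0],0]
    - [[0,0,0],0]
  gripper: -1

```text
t: 20.58
tcp_pos: [0.6197, -0.0963, 0.2215]
eef_rot: [0.939, 0.343, -0.0, -0.0]
ft_force: [0.2, 0.6, 0.3]
opening: 0.0857
finger_force: 0.0
```

Request:
step_arm:
  moves:
    - [[0,0,-0.03],0]
    - [[0,0,-0.05],0]
    - [[0,0,-0.04],0]
    - [[0.026,-0.0543,0],0]
    - [[0.026,-0.0543,0],0]

```text
t: 21.2
tcp_pos: [0.5895, 0.0207, 0.3428]
eef_rot: [0.94, 0.342, 0.001, 0.0]
ft_force: [0.7, 1.4, -0.3]
opening: 0.0856
finger_force: 0.0
```

Request:
step_arm:
  moves:
    - [[0.026,-0.0543,0],0]
    - [[0.026,-0.0543,0],0]
    - [[0.026,-0.0543,0],0]
    - [[0.026,-0.0543,0],0]
    - [[0.026,-0.0543,0],0]

```text
t: 21.82
tcp_pos: [0.513, 0.3133, 0.3417]
eef_rot: [0.939, 0.343, 0.0, 0.0]
ft_force: [1.4, -0.1, 0.4]
opening: 0.0854
finger_force: 0.0
```

Request:
step_arm:
  moves:
    - [[0.026,-0.0543,0],0]
    - [[0.026,-0.0543,0],0]
    - [[0,0,0],0]
    - [[0,0,0],0]

```text
t: 22.32
tcp_pos: [0.4832, 0.428, 0.3412]
eef_rot: [0.939, 0.344, -0.0, 0.0]
ft_force: [-0.3, 0.0, -1.2]
opening: 0.0856
finger_force: 0.0
```

```bash
python3 plan.py .4845 .428 .187 40.1; python3 chk.py .620,-.0965,.085
```

```text
t22.32 pos [0.4832 0.428  0.3412] yaw40.22 tilt [-0.0004  0.0005] q1,q6 [0.69 1.56] open0.0856 ff 0.0 [-0.3  0.  -1.2]
turn0.0020 shift now [0.001  0.0008 0.1542] after turn [0.001  0.0008 0.1542]
top [288. 135.] centroid [ 0.6201 -0.0972] rect [ 0.6198 -0.0969] [45.9 47.3] 88.3Traceback (most recent call last):
  File "chk.py", line 9, in <module>
    g,ct=blob(c,pr(c),*L,r=26);R=rect(plane(c,g,z));print(n,np.round(pr(c)),"centroid",np.round(plane(c,ct,z)[0],4),"rect",np.round(R[0],4),np.round(R[1],1),round(R[2],1))
         ~~~~^^^^^^^^^^^^^^^^^
  File "h.py", line 24, in blob
    g=min(cs,key=lambda g:-cv2.pointPolygonTest(g,q,True))
ValueError: min() iterable argument is empty
```

Request:
step_arm:
  moves:
    - [[0.001,0.0008,0.05],0]
    - [[0,0,0.05],0]
    - [[0,0,0.035],0]
    - [[0,0,0.018],0]
    - [[0,0,0],0]

```text
t: 23.05
tcp_pos: [0.4848, 0.4268, 0.1877]
eef_rot: [0.939, 0.343, -0.001, 0.0]
ft_force: [0.5, -0.4, 0.8]
opening: 0.0856
finger_force: 0.0
```

```bash
python3 plan.py .4845 .428 .187 40.1
```

```text
t23.05 pos [0.4848 0.4268 0.1877] yaw40.07 tilt [-0.0012  0.0005] q1,q6 [0.68 1.55] open0.0856 ff 0.0 [ 0.5 -0.4  0.8]
turn-0.0005 shift now [ 0.0005 -0.0011  0.0007] after turn [ 0.0005 -0.0011  0.0007]
```

Request:
step_arm:
  moves:
    - [[0,-0.001,0],0]
    - [[0,0,0],0]

```text
t: 23.3
tcp_pos: [0.485, 0.4296, 0.1911]
eef_rot: [0.939, 0.343, 0.002, -0.001]
ft_force: [0.5, -0.2, -0.3]
opening: 0.0854
finger_force: 0.0
```

Request:
step_arm:
  moves:
    - [[0,0,0],0]
    - [[0,0,0],0]
    - [[0,0,0],0]
    - [[0,0,0],0]
    - [[0,0,0],0]
  gripper: 1

```text
t: 23.92
tcp_pos: [0.4844, 0.4293, 0.1897]
eef_rot: [0.939, 0.343, 0.001, -0.0]
ft_force: [-0.9, 1.1, 5.4]
opening: 0.0444
finger_force: 61.6
```

```bash
python3 plan.py .6201 -.0965 .34 40.1;  python3 - <<'E'
from h import *
t,s=grab("top"),grab("side")
h=30
f=lambda im,x,y:cv2.resize(im[y-h:y+h,x-h:x+h],(400,400),interpolation=cv2.INTER_NEAREST)
cv2.imwrite("pics/s2.png",np.hstack([f(t["color"],288,137),f(s["color"],240,145)]))
print(t["hsv"][135,270:306].tolist())
E
```

```text
t23.93 pos [0.4844 0.4293 0.1897] yaw40.16 tilt [ 0.0007 -0.0003] q1,q6 [0.69 1.56] open0.0444 ff 61.6 [-0.9  1.1  5.4]
turn0.0010 shift now [-0.2353  0.4893 -0.1503] after turn [-0.2349  0.4896 -0.1503]
[[30, 38, 255], [11, 59, 207], [114, 32, 153], [111, 28, 155], [113, 22, 154], [113, 22, 150], [85, 63, 195], [0, 0, 255], [0, 0, 255], [90, 3, 255], [90, 10, 255], [90, 10, 255], [90, 10, 255], [90, 11, 255], [90, 12, 255], [90, 12, 255], [90, 10, 255], [90, 11, 255], [90, 11, 255], [90, 10, 255], [90, 10, 255], [90, 10, 255], [90, 11, 255], [90, 10, 255], [90, 10, 255], [90, 10, 255], [90, 11, 255], [90, 11, 255], [90, 3, 255], [0, 0, 255], [90, 7, 255], [85, 81, 160], [15, 98, 180], [22, 107, 255], [23, 106, 251], [23, 108, 249]]
```

View pics/s2.png

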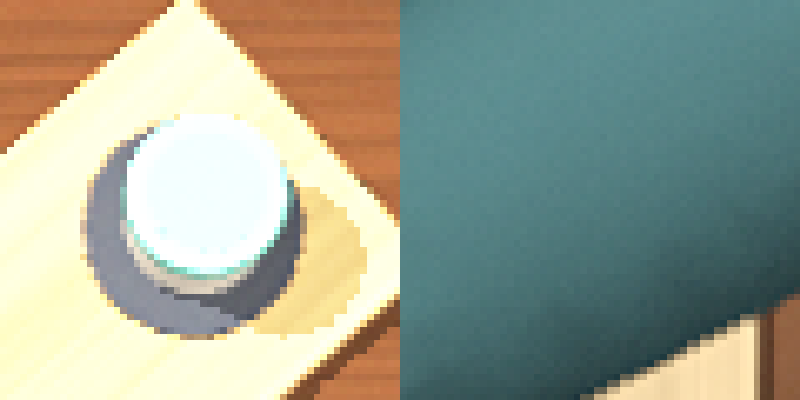

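The large round jar stands on the round mat, with its lid centred at crop (207,190); the arm hides it in the side view. I'm carrying the small round jar over now.

Request:
step_arm:
  moves:
    - [[0,0,-0.03],0]
    - [[0,0,-0.04],0]
    - [[0,0,-0.04],0]
    - [[0,0,-0.04],0]
    - [[0,0,0],0]

```text
t: 24.65
tcp_pos: [0.4851, 0.4297, 0.3427]
eef_rot: [0.939, 0.343, 0.003, -0.001]
ft_force: [0.7, 0.4, -1.4]
opening: 0.0447
finger_force: 61.4
```

Request:
step_arm:
  moves:
    - [[-0.0261,0.0544,0],0]
    - [[-0.0261,0.0544,0],0]
    - [[-0.0261,0.0544,0],0]
    - [[-0.0261,0.0544,0],0]
    - [[-0.0261,0.0544,0],0]

```text
t: 25.28
tcp_pos: [0.559, 0.1348, 0.3361]
eef_rot: [0.939, 0.343, -0.002, -0.0]
ft_force: [0.0, -0.5, -0.5]
opening: 0.0444
finger_force: 61.6
```

Request:
step_arm:
  moves:
    - [[-0.0261,0.0544,0],0]
    - [[-0.0261,0.0544,0],0]
    - [[-0.0261,0.0544,0],0]
    - [[-0.0261,0.0544,0],0]
    - [[0,0,0],0]

```text
t: 25.9
tcp_pos: [0.62, -0.1009, 0.3361]
eef_rot: [0.94, 0.341, -0.002, -0.0]
ft_force: [0.4, -0.5, -1.2]
opening: 0.044
finger_force: 61.7
```

Request:
step_arm:
  moves:
    - [[0,0,0],0]
    - [[0,0,0.02],0]
    - [[0,0,0.01],0]
    - [[0,0,0],0]
    - [[0,0,0],0]

```text
t: 26.52
tcp_pos: [0.6203, -0.0963, 0.3088]
eef_rot: [0.939, 0.344, 0.0, 0.0]
ft_force: [-0.3, -0.2, -0.1]
opening: 0.0444
finger_force: 61.7
```

```bash
python3 plan.py .6200 -.0965 .2747 40.1
```

```text
t26.52 pos [ 0.6203 -0.0963  0.3088] yaw40.20 tilt [0. 0.] q1,q6 [-0.19  0.68] open0.0444 ff 61.7 [-0.3 -0.2 -0.1]
turn0.0018 shift now [-0.0004 -0.      0.0341] after turn [-0.0004 -0.      0.0341]
```

Request:
step_arm:
  moves:
    - [[0,0,0.018],0]
    - [[0,0,0.01],0]
    - [[0,0,0.003],0]
    - [[0,0,0],0]
    - [[0,0,0],0]

```text
t: 27.15
tcp_pos: [0.6205, -0.0969, 0.2783]
eef_rot: [0.939, 0.343, 0.0, 0.0]
ft_force: [-0.4, 0.1, -1.6]
opening: 0.0444
finger_force: 61.7
```

```bash
python3 plan.py .6200 -.0965 .2747 40.1
```

```text
t27.15 pos [ 0.6205 -0.0969  0.2783] yaw40.15 tilt [0.0004 0.0002] q1,q6 [-0.19  0.68] open0.0444 ff 61.7 [-0.4  0.1 -1.6]
turn0.0008 shift now [-0.0001 -0.0007  0.0036] after turn [-0.0001 -0.0007  0.0036]
```

Request:
step_arm:
  moves:
    - [[0,-0.0005,0.002],0]
    - [[0,0,0.0015],0]
    - [[0,0,0],0]
    - [[0,0,0],0]

```text
t: 27.65
tcp_pos: [0.62, -0.0965, 0.2747]
eef_rot: [0.939, 0.343, 0.0, 0.0]
ft_force: [0.2, -0.0, 1.7]
opening: 0.0446
finger_force: 62.0
```

Request:
step_arm:
  moves:
    - [[0,0,0.001],0]
    - [[0,0,0],0]

```text
t: 27.9
tcp_pos: [0.6201, -0.0965, 0.2746]
eef_rot: [0.939, 0.343, 0.0, 0.0]
ft_force: [-3.5, 1.1, 7.0]
opening: 0.0444
finger_force: 62.3
```

Request:
step_arm:
  moves:
    - [[0,0,0],0]
    - [[0,0,0],0]
    - [[0,0,0],0]
  gripper: -1

```text
t: 28.28
tcp_pos: [0.6199, -0.0964, 0.273]
eef_rot: [0.939, 0.343, -0.0, -0.0]
ft_force: [-0.6, 1.2, -0.8]
opening: 0.0855
finger_force: 0.0
```

Request:
step_arm:
  moves:
    - [[0,0,-0.03],0]
    - [[0,0,-0.05],0]
    - [[0,0,-0.03],-0.1745]
    - [[0,0,0],-0.1745]
    - [[0,0,0],-0.1745]

```text
t: 28.9
tcp_pos: [0.6201, -0.0965, 0.3841]
eef_rot: [0.817, 0.577, 0.0, 0.001]
ft_force: [0.4, 0.8, -0.2]
opening: 0.0853
finger_force: 0.0
```

Request:
step_arm:
  moves:
    - [[0,0,0],-0.1745]
    - [[0,0,0],-0.1745]
    - [[0,0,0],-0.1745]
    - [[0,0,0],-0.1745]
    - [[0,0,0],-0.1745]

```text
t: 29.52
tcp_pos: [0.6199, -0.0964, 0.383]
eef_rot: [0.496, 0.868, -0.0, -0.0]
ft_force: [-0.2, 0.1, 0.2]
opening: 0.0849
finger_force: 0.0
```

Request:
step_arm:
  moves:
    - [[0,0,0],-0.1745]
    - [[-0.038,-0.04,0],0]
    - [[-0.038,-0.04,0],0]
    - [[-0.038,-0.04,0],0]
    - [[0,0,0],0]

```text
t: 30.15
tcp_pos: [0.6009, -0.2647, 0.3829]
eef_rot: [0.424, 0.906, -0.001, 0.0]
ft_force: [0.6, 0.7, -0.3]
opening: 0.0854
finger_force: 0.0
```

```bash
python3 plan.py .6 -.2602 .225 130.1;  python3 - <<'E'
from h import *
t,s=grab("top"),grab("side")
cv2.imwrite("pics/f2.png",np.hstack([cv2.resize(t["color"][100:260,170:330],(400,400)),cv2.resize(s["color"][80:240,160:320],(400,400))]))
E
```

```text
t30.15 pos [ 0.6009 -0.2647  0.3829] yaw129.87 tilt [-0.0005  0.    ] q1,q6 [-0.45 -1.15] open0.0854 ff 0.0 [ 0.6  0.7 -0.3]
turn-0.0041 shift now [0.004  0.0022 0.1579] after turn [0.004  0.0022 0.1579]
```

View pics/f2.png

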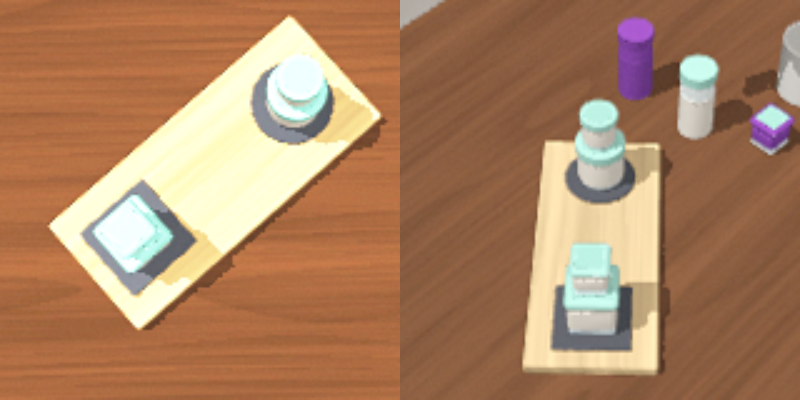

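Both stacks look centred and upright: square stack at (135,235)/(592,290), round stack at (297,85)/(600,145). Next is the bottle.

Request:
step_arm:
  moves:
    - [[0.002,0.001,0.04],0]
    - [[0,0,0.01],0]
    - [[0,0,0],0]
    - [[0,0,0],0]

```text
t: 30.75
tcp_pos: [0.6018, -0.2584, 0.3348]
eef_rot: [0.421, 0.907, 0.0, 0.001]
ft_force: [1.0, -0.2, -0.2]
opening: 0.085
finger_force: 0.0
```

```bash
python3 plan.py .6 -.2602 .225 130.1
```

```text
t30.75 pos [ 0.6018 -0.2584  0.3348] yaw130.19 tilt [0.    0.001] q1,q6 [-0.44 -1.15] open0.0850 ff 0.0 [ 1.  -0.2 -0.2]
turn0.0015 shift now [-0.0002 -0.0026  0.1098] after turn [-0.0002 -0.0026  0.1098]
```

Request:
step_arm:
  moves:
    - [[0,-0.002,0.04],0]
    - [[0,0,0.04],0]
    - [[0,0,0.025],0]
    - [[0,0,0],0]
    - [[0,0,0],0]

```text
t: 31.38
tcp_pos: [0.6007, -0.2605, 0.2305]
eef_rot: [0.421, 0.907, -0.0, 0.002]
ft_force: [0.4, -1.0, 0.2]
opening: 0.0854
finger_force: 0.0
```

```bash
python3 plan.py .6 -.2602 .225 130.1
```

```text
t31.38 pos [ 0.6007 -0.2605  0.2305] yaw130.14 tilt [-0.      0.0016] q1,q6 [-0.45 -1.15] open0.0854 ff 0.0 [ 0.4 -1.   0.2]
turn0.0008 shift now [ 0.0007 -0.0004  0.0055] after turn [ 0.0007 -0.0004  0.0055]
```

Grip at z≈0.228, then carry to the midpoint (.5497,-.0123).

Request:
step_arm:
  moves:
    - [[0,0,0.003],0]
    - [[0,0,0],0]
    - [[0,0,0],0]

```text
t: 31.75
tcp_pos: [0.5998, -0.2601, 0.2259]
eef_rot: [0.422, 0.907, 0.0, 0.0]
ft_force: [0.3, -0.2, -0.5]
opening: 0.0851
finger_force: 0.0
```

Request:
step_arm:
  moves:
    - [[0,0,0],0]
    - [[0,0,0],0]
    - [[0,0,0],0]
    - [[0,0,0],0]
    - [[0,0,0],0]
  gripper: 1

```text
t: 32.38
tcp_pos: [0.5998, -0.2601, 0.2256]
eef_rot: [0.422, 0.907, 0.0, 0.0]
ft_force: [1.6, 0.3, 1.4]
opening: 0.047
finger_force: 61.8
```

```bash
python3 plan.py .5497 -.0123 .4 130.1
```

```text
t32.38 pos [ 0.5998 -0.2601  0.2256] yaw130.13 tilt [0.     0.0003] q1,q6 [-0.45 -1.15] open0.0470 ff 61.8 [1.6 0.3 1.4]
turn0.0006 shift now [ 0.2218  0.1214 -0.1744] after turn [ 0.2219  0.1213 -0.1744]
```

Request:
step_arm:
  moves:
    - [[0,0,-0.03],0]
    - [[0,0,-0.05],0]
    - [[0,0,-0.05],0]
    - [[0,0,-0.045],0]
    - [[0,0,0],0]

```text
t: 33.0
tcp_pos: [0.6007, -0.2606, 0.4054]
eef_rot: [0.422, 0.907, -0.0, 0.004]
ft_force: [0.0, -1.2, -2.5]
opening: 0.047
finger_force: 62.0
```

Request:
step_arm:
  moves:
    - [[0.0444,0.0243,0],0]
    - [[0.0444,0.0243,0],0]
    - [[0.0444,0.0243,0],0]
    - [[0.0444,0.0243,0],0]
    - [[0.0444,0.0243,0],0]

```text
t: 33.62
tcp_pos: [0.548, -0.0105, 0.3975]
eef_rot: [0.422, 0.907, -0.001, -0.002]
ft_force: [0.9, 1.0, -1.4]
opening: 0.0471
finger_force: 62.0
```

Request:
step_arm:
  moves:
    - [[0,0,0],0]
    - [[0,0,0],0]
    - [[0,0,0],0]

```text
t: 34.0
tcp_pos: [0.5494, -0.013, 0.3994]
eef_rot: [0.422, 0.907, -0.0, -0.001]
ft_force: [-0.8, -0.2, -1.7]
opening: 0.0466
finger_force: 62.2
```

```bash
python3 plan.py .5497 -.0123 .2436 130.1
```

```text
t34.00 pos [ 0.5494 -0.013   0.3994] yaw130.07 tilt [-0.0004 -0.0006] q1,q6 [-0.07 -0.77] open0.0466 ff 62.2 [-0.8 -0.2 -1.7]
turn-0.0006 shift now [0.0004 0.0007 0.1558] after turn [0.0004 0.0007 0.1558]
```

Request:
step_arm:
  moves:
    - [[0,0.0005,0.04],0]
    - [[0,0,0.045],0]
    - [[0,0,0.035],0]
    - [[0,0,0.015],0]
    - [[0,0,0.008],0]

```text
t: 34.62
tcp_pos: [0.55, -0.0124, 0.2568]
eef_rot: [0.422, 0.907, -0.0, -0.0]
ft_force: [-0.1, 0.1, -1.6]
opening: 0.0468
finger_force: 62.2
```

Request:
step_arm:
  moves:
    - [[0,0,0],0]
    - [[0,0,0],0]
    - [[0,0,0],0]

```text
t: 35.0
tcp_pos: [0.5504, -0.0117, 0.2587]
eef_rot: [0.421, 0.907, 0.0, 0.001]
ft_force: [0.0, -0.1, -1.6]
opening: 0.0467
finger_force: 62.2
```

```bash
python3 plan.py .5497 -.0123 .2436 130.1
```

```text
t35.00 pos [ 0.5504 -0.0117  0.2587] yaw130.14 tilt [0.0005 0.0012] q1,q6 [-0.07 -0.77] open0.0467 ff 62.2 [ 0.  -0.1 -1.6]
turn0.0007 shift now [ 0.     -0.0009  0.0151] after turn [ 0.     -0.0009  0.0151]
```

Request:
step_arm:
  moves:
    - [[0,-0.0005,0.007],0]
    - [[0,0,0.004],0]
    - [[0,0,0],0]
    - [[0,0,0],0]

```text
t: 35.5
tcp_pos: [0.5494, -0.012, 0.2462]
eef_rot: [0.422, 0.907, -0.0, -0.0]
ft_force: [0.0, 0.7, -2.1]
opening: 0.0466
finger_force: 62.2
```

```bash
python3 plan.py .5497 -.0123 .2436 130.1
```

```text
t35.50 pos [ 0.5494 -0.012   0.2462] yaw130.14 tilt [-0.0001 -0.0001] q1,q6 [-0.07 -0.77] open0.0466 ff 62.2 [ 0.   0.7 -2.1]
turn0.0007 shift now [-0.0004  0.      0.0026] after turn [-0.0004  0.      0.0026]
```

Request:
step_arm:
  moves:
    - [[0,0,0.0015],0]
    - [[0,0,0.0015],0]
    - [[0,0,0],0]

```text
t: 35.88
tcp_pos: [0.5496, -0.012, 0.2436]
eef_rot: [0.422, 0.907, 0.0, 0.0]
ft_force: [-0.8, -0.0, 0.2]
opening: 0.0465
finger_force: 62.0
```

Request:
step_arm:
  moves:
    - [[0,0,0.001],0]
    - [[0,0,0],0]

```text
t: 36.12
tcp_pos: [0.5496, -0.0121, 0.2435]
eef_rot: [0.422, 0.907, 0.0, 0.0]
ft_force: [-3.4, 0.6, 6.7]
opening: 0.0472
finger_force: 62.9
```

Request:
step_arm:
  moves:
    - [[0,0,0],0]
    - [[0,0,0],0]
    - [[0,0,0],0]
  gripper: -1

```text
t: 36.5
tcp_pos: [0.5494, -0.012, 0.2422]
eef_rot: [0.422, 0.907, 0.0, -0.0]
ft_force: [0.0, 0.6, -0.2]
opening: 0.0861
finger_force: 0.0
```

Request:
step_arm:
  moves:
    - [[0,0,-0.03],0]
    - [[0,0,-0.05],0]
    - [[0,0,-0.05],0]
    - [[0,0,-0.02],0]
    - [[-0.02,-0.054,0],0]

```text
t: 37.12
tcp_pos: [0.5226, -0.0609, 0.3946]
eef_rot: [0.419, 0.908, 0.001, 0.002]
ft_force: [1.4, -1.4, -0.7]
opening: 0.0852
finger_force: 0.0
```

Request:
step_arm:
  moves:
    - [[-0.02,-0.054,0],0]
    - [[-0.02,-0.054,0],0]
    - [[-0.02,-0.054,0],0]
    - [[-0.02,-0.054,0],0]
    - [[-0.02,-0.054,0],0]

```text
t: 37.75
tcp_pos: [0.3776, -0.3138, 0.3911]
eef_rot: [0.422, 0.907, 0.0, -0.001]
ft_force: [0.4, -0.2, -0.0]
opening: 0.0857
finger_force: 0.0
```

Request:
step_arm:
  moves:
    - [[-0.02,-0.054,0],0]
    - [[0,0,0],0]

```text
t: 38.0
tcp_pos: [0.3485, -0.3653, 0.3911]
eef_rot: [0.424, 0.906, -0.0, -0.001]
ft_force: [0.4, 0.3, 0.1]
opening: 0.0854
finger_force: 0.0
```

```bash
python3 - <<'E'
from h import *
t,s=grab("top"),grab("side")
cv2.imwrite("pics/f3.png",np.hstack([cv2.resize(t["color"][100:260,170:330],(400,400),interpolation=cv2.INTER_NEAREST),cv2.resize(s["color"][80:240,160:320],(400,400),interpolation=cv2.INTER_NEAREST)]))
pr=lambda c,X:(lambda p:(c["mtx"]@p/p[2])[:2])(np.linalg.inv(c["cam_to_world"])[:3]@[*X,1])
for n,X in(("B",(.5497,-.0123,.123)),("SR",(.62,-.0965,.131)),("SS",(.4787,.0725,.131))):
  for m,c,L in(("top",t,((72,0,250),(100,22,255))),("side",s,((72,25,238),(95,110,255)))):
    try: g,ct=blob(c,pr(c,X),*L,r=14);R=rect(plane(c,g,X[2]));print(n,m,np.round(plane(c,ct,X[2])[0],4),np.round(R[0],4),np.round(R[1],1),round(R[2],1))
    except ValueError as e: print(n,m,"none")
E
```

```text
B top [ 0.5504 -0.0127] [ 0.55   -0.0129] [45.6 43.6] 88.5
B side [ 0.551  -0.0128] [ 0.5508 -0.0128] [43.2 45.2] 41.8
SR top [ 0.6177 -0.0916] [ 0.6166 -0.0892] [42.8 59.2] 32.9
SR side [ 0.6205 -0.0954] [ 0.6201 -0.095 ] [41.4 40.4] 37.2
SS top [0.4763 0.0749] [0.4723 0.0713] [51.7 44.6] 39.5
SS side [0.478  0.0755] [0.4781 0.0758] [38.7 42.2] 39.8
```

View pics/f3.png

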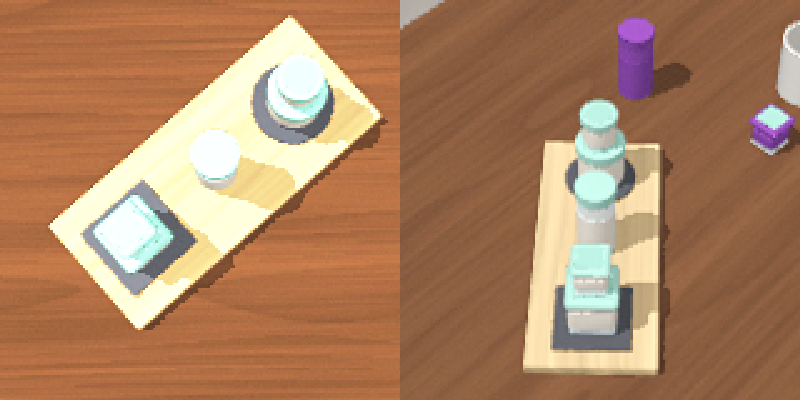

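The bottle stands upright at (215,155)/(595,210), within 1 mm of midway, and both stacks are in place. I'm handing it in.

```bash
python3 -c "
from plant import env
print(env.close_job())"
```

```text
the job is handed in; nothing more can be done
None
```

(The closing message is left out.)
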